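# Clear the locating jig and press the coil into its corner

### The job

Sweep the three loose steel offcuts off the jig plate onto the bench with the scraper block (not with the fingers), then put the scraper block down on the bench. Then stand the coil upright on the plate, slide it fully home into the corner so that it sits square against both stops, and finish while still gripping it and pressing it firmly against both stops at once: do not let go. Leave the iron core, brass weight, pen and eraser where they are.

Things in the scene. Friction and masses are not known exactly. Their poses are not given: they have to be found in the camera images.
- jig: Fixed grey-painted steel plate, 150 mm (its x) by 140 mm (its y), 12 mm thick, screwed to the bench; its yaw varies. Origin: centre of its underside; z up. Two low steel stops, 15 mm thick and rising 14 mm above the plate's top, stand on it: far_stop along the +x edge and side_stop along the -y edge. They form an inside corner at plate x = +60 mm, y = -55 mm. The -x and +y edges are open, level with the plate top. The small dark dots are only drawn.
- far_stop: Steel bar on the jig, fixed, along the jig's y from -70 to +50 mm. Its origin is the jig's axis at the plate top (jig z = 12 mm), same axes as the jig; its flat inner face, which looks to -x, lies at jig x = +60 mm.
- side_stop: Steel bar on the jig, fixed, along the jig's x from -58 to +52 mm. Its origin is the jig's axis at the plate top (jig z = 12 mm), same axes as the jig; its flat inner face, which looks to +y, lies at jig y = -55 mm. Friction of the coil on plate and stops is considerable (sliding takes up to about the pressing force), so pressing hard on one stop holds the coil back from the other: close on both lightly, then press, about 10 to 20 N on each.
- seat (a point): Point on the plate's top under the centre of a coil that is fully home against both stops: jig (29, -24, 12) mm; axes as the jig's.
- scraper: Loose scraper block, a wooden block on a steel foot, 80 mm long (its x), 22 mm thick (its y), 55 mm tall, about 0.14 kg, standing upright on the bench. Origin: centre of its underside; z up. Grip it across its 22 mm thickness near the top.
- chip0: Loose steel offcut (a little stack of laminations) lying on the plate, 14 x 10 x 8 mm high, 12 g. Origin: centre of its underside. It starts at least 16 mm from the face of far_stop and at least 37 mm from the face of side_stop (its centre).
- chip1: A second offcut, the same in shape and size, lying 42 to 50 mm from the face of far_stop and at least 37 mm from that of side_stop.
- chip2: A third offcut, the same, 67 to 75 mm from the face of far_stop and at least 37 mm from that of side_stop.
- coil: Loose coil with orange winding between two square black end flanges, 62 x 62 x 62 mm, about 0.3 kg, standing upright on the bench. Origin: centre of its underside; z up. The flanges are 62 x 62 mm in x and z, 4 mm thick, at y = -31..-27 and +27..+31 mm; between them the winding measures 48 mm in x (-24..+24) from z = 6 to 56 mm. Grip it across the winding, fingers between the flanges. Its footprint is square, so any of its four sides may face a stop.
- iron_core: Bystander: dark iron bar 22 x 80 x 20 mm, loose, origin under its centre. Leave alone.
- weight: Bystander: brass cylinder weight with a knob, 29 mm wide, 43 mm tall, loose, origin under its centre. Leave alone.
- pen: Bystander: ball pen, 10 x 140 x 11 mm, loose, origin under its middle. Leave alone.
- eraser: Bystander: eraser 20 x 42 x 12 mm, loose, origin under its centre. Leave alone.
Mind the look-alikes: they are no part of the job. There is more than one size of the coil; the job needs the smaller.

How it is judged (in metres and radians):
On the way, in this order (a step that is already met when the one before it is completed fails the run):
1. all three offcuts are off the plate, on the bench, while the scraper block is held in the gripper ((x of chip0 in the frame of jig below -0.075 m or x of chip0 in the frame of jig above 0.075 m or y of chip0 in the frame of jig below -0.07 m or y of chip0 in the frame of jig above 0.07 m) and height (world z) of each of chip0, chip1, chip2 below 0.011 m and (x of chip1 in the frame of jig below -0.075 m or x of chip1 in the frame of jig above 0.075 m or y of chip1 in the frame of jig below -0.07 m or y of chip1 in the frame of jig above 0.07 m) and (x of chip2 in the frame of jig below -0.075 m or x of chip2 in the frame of jig above 0.075 m or y of chip2 in the frame of jig below -0.07 m or y of chip2 in the frame of jig above 0.07 m) and contact force between the fingers and scraper above 1 N), for 0.1 s.
2. the scraper block is put down on the bench, beside the plate, and let go ((x of scraper in the frame of jig below -0.075 m or x of scraper in the frame of jig above 0.075 m or y of scraper in the frame of jig below -0.07 m or y of scraper in the frame of jig above 0.07 m) and height (world z) of scraper below 0.03 m and contact force between each of the fingers, jig and scraper below 0.1 N and linear speed of scraper below 0.02 m/s), for 0.2 s.
At the end, for the whole second after the job is handed in: Ends holding: fingers grip the coil (over 2 N), pressing it over 1.5 N on each stop; centre within 3 mm of the seat, upright and square within 0.06 rad, on the plate, still. Offcuts on the bench off the plate; scraper released on the bench beside it (all of step 2 and (x of chip0 in the frame of jig below -0.075 m or x of chip0 in the frame of jig above 0.075 m or y of chip0 in the frame of jig below -0.07 m or y of chip0 in the frame of jig above 0.07 m) and height (world z) of each of chip0, chip1, chip2 below 0.011 m and (x of chip1 in the frame of jig below -0.075 m or x of chip1 in the frame of jig above 0.075 m or y of chip1 in the frame of jig below -0.07 m or y of chip1 in the frame of jig above 0.07 m) and (x of chip2 in the frame of jig below -0.075 m or x of chip2 in the frame of jig above 0.075 m or y of chip2 in the frame of jig below -0.07 m or y of chip2 in the frame of jig above 0.07 m) and contact force between the fingers and coil above 2 N and contact force between each of far_stop, side_stop and coil above 1.5 N and horizontal distance between coil and seat below 0.003 m and z of coil in the frame of seat between -0.002 and 0.003 m and angle between coil's own z axis and vertical below 0.06 rad and (angle between the x axis of coil and the x axis of jig, either way round below 0.06 rad or angle between the x axis of coil and the y axis of jig, either way round below 0.06 rad) and linear speed of coil below 0.01 m/s); the arm keeps its last pose, push and grip.
It fails at once if the gripper touches an offcut (contact force between any of the fingers, the arm and chip0 above 0.3 N or contact force between any of the fingers, the arm and chip1 above 0.3 N or contact force between any of the fingers, the arm and chip2 above 0.3 N).
It fails at once if a bystander (iron core, brass weight, pen, eraser) is moved by more than 25 mm (distance of any of iron_core, weight, pen, eraser from where it was at the start of the episode above 0.025 m).
It also fails if it takes over 72 s, if anything falls off the work surface, if the arm or the gripper's body presses on something with over 40 N, if the wrist force passes 120 N, or if a joint passes its speed limit or range.

### The arm

A 6-joint arm with a two-finger parallel gripper is mounted at the origin on a cart in front of the work surface, level with it; the furniture and walls round the work are solid. World frame = base frame: x ahead of the robot, y to its left, z up, the work surface at z = 0. Lengths are in mm, angles in degrees, forces in N, time in s.
With the tool pointing down it reaches from about 350 to 850 mm from the base axis. Payload 8.1 kg.
Tool frame: the origin (TCP) lies where the fingers leave the gripper's body, on its centre line; the fingertips stand 73 mm ahead of it and the grasp point (between the pads) lies 54 mm ahead of it; z points along the fingers, y is the line along which they close (so a half turn about z gives the same grasp; the last joint's range is limited). The gripper opens to 85 mm and grips with 20 to 120 N. Pads are 22 mm wide; open, the fingers measure 114 mm over their backs; the gripper's body (76 mm by 85 mm) begins 54 mm behind the grasp point. The pads swing forward as they close: fully open they stand 13 mm farther back than shut.
Start: joints at [65.409, 7.471, 85.268, -0, 87.261, -4.893], TCP at [202.219, 564.901, 303.892] pointing down, gripper open.
Joint ranges: [-169.43, 169.43], [-51.17, 129.36], [1.28, 143.12], [-76.62, 256.62], [0, 156.53], [-152.29, 152.29]. Speed limits (degrees/s): [136.94, 136.94, 159.86, 180, 180, 180].

### API

Orientations are given as [roll, pitch, yaw] about the fixed x, y, z axes, in that order (R = Rz(yaw) Ry(pitch) Rx(roll)).
In Python, from bench import sense, optics, r gives the robot as it stands.
- The arm moves only by the tool servo_tool, never from a script. Its argument "plan" is a list that holds one entry, the list of rows, each a list of 5 numbers: the shift along the world's x, y, z in m, then the turn about the world's z in degrees, then the finger opening in m, from 0 to 0.0854. A call has 1 to 10 rows; each row shifts and turns the commanded pose from where the row before left it; what a row does not reach is not made up. A row lasts 1/10 s, in which the tool goes at most 50 mm and 8.59 degrees, less where a joint would pass 70% of its speed; a pose out of reach is approached as far as the arm can. A call is refused whole if a number of a shift passes 0.05 or a number of a turn 8.59, either way. A call with a gripper value outside its range is refused whole. The fingers move at their own pace and stop on an object; "force" is the grip in N (left out, the last holds). Time passes only in rows, so rows that do not move let the fingers close. It gives the time, the measured TCP pose, the force, the opening and the grip force at its end, in the units of the state.
- sense(): the state, without advancing time (a new reading comes with each control period).
- optics.snapshot(name): name is "scene" or "top"; returns a dict with "frame" (420x560x3 uint8, blue, green, red), "fx", "fy", "cx", "cy" (pixels), "dist_coeffs" ([k1, k2, p1, p2, k3] as OpenCV has them; the pictures are not rectified), "cam_to_world" (4x4, takes a point from camera to world coordinates). Camera axes: x right, y down, z forward; pixel columns grow to the right and rows downward; lengths in mm; the calibration is good to about 2 mm. A picture is of the moment at which its call begins. There is no depth.
- r.hand_in(): hands the job in; it is judged then, once.
The state is a dict: "time": time; "joint_pos": joint angles; "qd": joint speeds; "joint_efforts": joint torques, N m; "tool_pos": TCP position; "tcp_rot": TCP orientation; "ft_force": force on the tool from outside, world axes, zero at the start; "wrist_torque": the same for the moment, N m; "finger_gap": finger opening in mm; "grip_force": force on a finger pad.
Only numpy, scipy, OpenCV 4.12 (cv2) and the standard library are available. Lean on these libraries where they do the work, as an engineer would, in place of code of your own. Each camera call takes 0.05 s, during which the arm holds its last target. There are 200 camera calls.

## Working session

There is one attempt and no reset: what is moved stays moved. The work goes in short steps, Python scripts to look and compute and a tool call to move; the robot and the scene stay as the last step left them, time stands still between calls to the robot, and variables do not carry over. Pictures are saved under pics/ and viewed, at most 10 in all, crops included, and the job is handed in when it is done.

Besides the shell and the picture viewer there is one more tool, called after "Request:" by a JSON object that holds its "name" and its "arguments", one argument or row to a line. servo_tool: Moves the arm, as the interface text tells. Its arguments: {"type":"object","properties":{"plan":{"type":"array"},"force":{"type":"number"}},"required":["plan"]}

```bash
mkdir -p pics && ls && cat > h.py <<'E'
import cv2, numpy as np
from bench import sense, optics, r
def snap(n):
    s=optics.snapshot(n); s['K']=np.array([[s['fx'],0,s['cx']],[0,s['fy'],s['cy']],[0,0,1.]]); s['D']=np.array(s['dist_coeffs'],float); s['T']=np.array(s['cam_to_world'],float); return s
def ray(s,px):
    p=cv2.undistortPoints(np.array(px,float).reshape(-1,1,2),s['K'],s['D']).reshape(-1,2)
    return np.c_[p,np.ones(len(p))]@s['T'][:3,:3].T
def onplane(s,px,z):
    d=ray(s,px); o=s['T'][:3,3]; return o+d*((z-o[2])/d[:,2])[:,None]
def proj(s,P):
    Ti=np.linalg.inv(s['T']); return cv2.projectPoints(np.array(P,float).reshape(-1,1,3),cv2.Rodrigues(Ti[:3,:3])[0],Ti[:3,3],s['K'],s['D'])[0].reshape(-1,2)
E
python3 - <<'E'
from h import *
for n in("scene","top"):
    s=snap(n); cv2.imwrite(f"pics/{n}0.png",s['frame']); print(n,s['T'].round(3).tolist(),s['fx'],s['D'])
print(sense())
E
```

```text
pics
scene [[0.691, -0.399, 0.602, -37.112], [-0.722, -0.364, 0.588, -746.852], [-0.015, -0.842, -0.54, 598.453], [0.0, 0.0, 0.0, 1.0]] 490.4094279384597 [-0.03549617  0.          0.          0.          0.        ]
top [[-0.029, -0.982, 0.184, 354.847], [-0.999, 0.031, 0.011, -164.97], [-0.017, -0.184, -0.983, 1276.676], [0.0, 0.0, 0.0, 1.0]] 447.8402100731142 [-0.04695541  0.          0.          0.          0.        ]
{'time': 0.1, 'joint_pos': array([ 6.54089950e+01,  7.50901992e+00,  8.53231623e+01, -1.32442692e-04,
        8.72625082e+01, -4.89318427e+00]), 'qd': array([ 0.09511212, -0.08914431, -0.19404316, -0.05295795, -0.03258876,
        0.02701125]), 'joint_efforts': array([ 1.67123777e-03, -5.70954037e+01, -5.01938295e+01, -1.72875402e-04,
        8.18610191e-03, -5.54525241e-05]), 'tool_pos': array([202.0586717 , 564.5520082 , 302.96642648]), 'tcp_rot': array([-1.79905643e+02, -7.94513801e-03,  1.60302179e+02]), 'ft_force': array([-0.78820362,  0.04214867, -0.70321463]), 'wrist_torque': array([-0.0833675 ,  0.02450852,  0.02232726]), 'grip_force': 0.0, 'finger_gap': 84.9438662250204}
```

View pics/scene0.png

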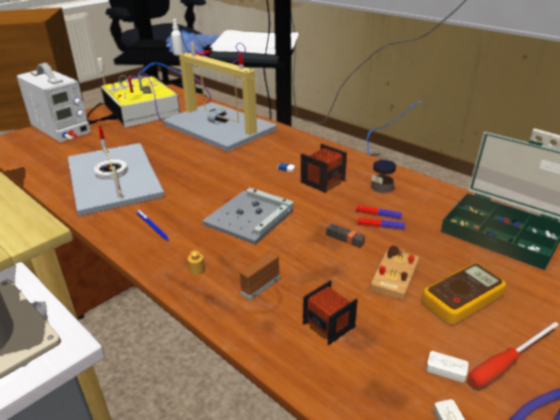

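View pics/top0.png

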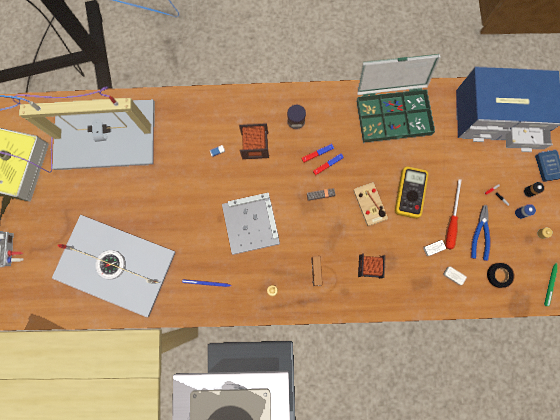

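The scene view has coil candidates at (324,168) and (330,311); the same two are at (255,140) and (371,265) in the top view. The front one looks smaller. The plate is at top (250,222), the scraper at (317,271), the weight at (272,291), the pen at (206,283), the iron core at (321,194) and the eraser at (217,151). Next I'll take a close crop and measure.

```bash
python3 - <<'E'
from h import *
s=snap("top"); f=s['frame']
c=cv2.resize(f[185:305,180:400],None,fx=3.6,fy=3.6,interpolation=cv2.INTER_CUBIC); cv2.imwrite("pics/c1.png",c)
s2=snap("scene"); c=cv2.resize(s2['frame'][130:350,190:400],None,fx=2.7,fy=2.7,interpolation=cv2.INTER_CUBIC); cv2.imwrite("pics/c2.png",c)
hsv=cv2.cvtColor(f,cv2.COLOR_BGR2HSV)
for px in[(250,222),(317,271),(371,265),(255,140),(240,200),(260,195),(300,250),(371,258)]: print(px,hsv[px[1],px[0]],onplane(s,[px],0).round()[0])
# dark coil flanges
m=((hsv[...,2]<75)).astype(np.uint8)
for (x0,x1,y0,y1) in[(350,392,245,285),(232,280,115,165)]:
    sub=np.zeros_like(m); sub[y0:y1,x0:x1]=m[y0:y1,x0:x1]
    cs,_=cv2.findContours(sub,0,2)
    for k in cs:
        if cv2.contourArea(k)>15: print(cv2.minAreaRect(k),cv2.boxPoints(cv2.minAreaRect(k)).round(1).tolist())
E
```

```text
(250, 222) [  0   0 185] [570. -64.   0.]
(317, 271) [ 14 138 192] [ 423. -252.    0.]
(371, 265) [  9 177 195] [ 435. -405.    0.]
(255, 140) [  9 182 186] [819. -83.   0.]
(240, 200) [ 60   5 222] [636. -36.   0.]
(260, 195) [ 60   4 230] [649. -95.   0.]
(300, 250) [ 15 154 195] [ 484. -206.    0.]
(371, 258) [  8 175 178] [ 455. -407.    0.]
((370.9107360839844, 265.60614013671875), (25.405269622802734, 22.188007354736328), 3.1798300743103027) [[357.6000061035156, 276.0], [358.79998779296875, 253.8000030517578], [384.20001220703125, 255.1999969482422], [383.0, 277.3999938964844]]
((254.38417053222656, 152.9573211669922), (11.0431547164917, 26.61400032043457), 83.6598129272461) [[240.5, 148.89999389648438], [267.0, 146.0], [268.20001220703125, 157.0], [241.8000030517578, 159.89999389648438]]
((253.5, 131.0), (14.0, 27.0), 90.0) [[240.0, 124.0], [267.0, 124.0], [267.0, 138.0], [240.0, 138.0]]
```

View pics/c1.png

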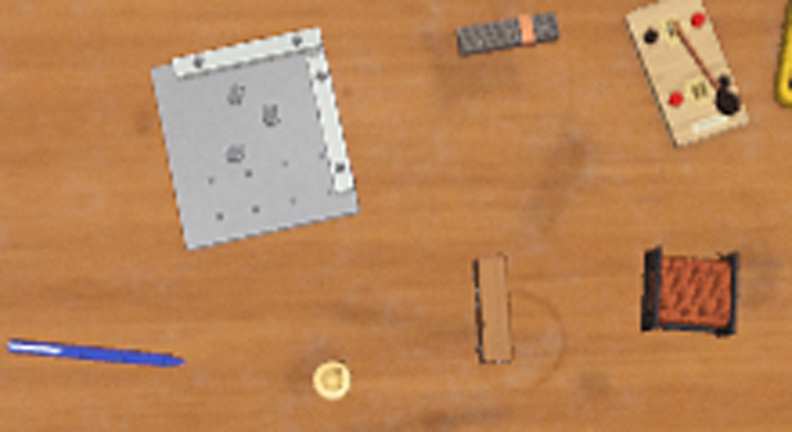

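View pics/c2.png

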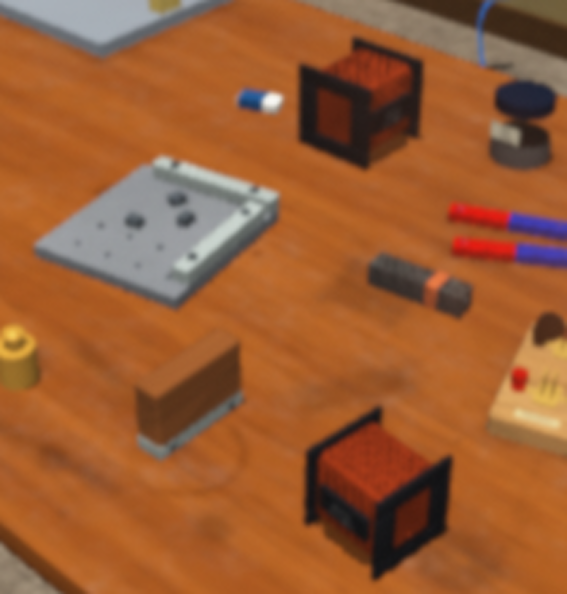

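The crop confirms it: the front coil (371,265) is the smaller one (about 62 mm against 75 mm), and the scraper, the plate and the three glinting offcuts near (246,211), (255,217) and (245,228) are clear. Next come precise numbers.

```bash
cat > m.py <<'E'
from h import *
t=snap("top"); s=snap("scene")
C=lambda p:(np.array(p,float)+.5)/3.6-.5+[180,185]
S=lambda p:(np.array(p,float)+.5)/2.7-.5+[190,130]
def tri(a,b):
    da,db=ray(t,[a])[0],ray(s,[b])[0]; oa,ob=t['T'][:3,3],s['T'][:3,3]
    k=np.linalg.lstsq(np.c_[da,-db],ob-oa,rcond=None)[0]; pa,pb=oa+k[0]*da,ob+k[1]*db
    return ((pa+pb)/2).round(1),np.linalg.norm(pa-pb).round(1)
if __name__=="__main__":
    def prt(n,cam,pts,z): 
        P=onplane(cam,pts,z); print(n,P[:,:2].round(1).tolist()); return P[:,:2]
    pc=[(152,70),(188,248),(357,213)] # y+far, open corner, -x side corner
    P=prt("jig top view",t,C(pc),12)
    v=P[0]-P[1]; w=P[1]-P[2]; print("yaw",np.degrees(np.arctan2(v[1],v[0])),np.degrees(np.arctan2(-w[0],w[1])),np.hypot(*v),np.hypot(*w))
    ps=[(35,245),(177,292)]
    Q=prt("jig scene",s,S(ps),12); w=Q[0]-Q[1]; print(np.degrees(np.arctan2(-w[0],w[1])),np.hypot(*w))
    # stop outer corner z=26
    prt("outer corner",t,C([(320,29)]),26); prt("",s,S([(278,197)]),26)
    prt("scr top",t,C([(480,254),(508,254),(513,361),(484,361)]),55)
    prt("scr scene",s,S([(137,392),(155,405),(241,347),(222,333)]),55)
    prt("scr foot scene",s,S([(140,443),(160,454),(243,399)]),0)
    prt("coil t",t,C([(737,252),(733,335),(660,250),(655,330)]),62)
    prt("coil s",s,S([(451,458),(380,408),(307,453),(377,511)]),62)
    prt("coil s0",s,S([(447,521),(377,577),(307,522)]),0)
    prt("chips t",t,C([(236,95),(270,115),(235,154)]),18)
    prt("chips s",s,S([(178,198),(187,217),(135,219)]),18)
    prt("weight,pen,core",t,C([(331,378),(8,345),(183,362),(458,43),(557,28)]),10)
    h=cv2.cvtColor(t['frame'],cv2.COLOR_BGR2HSV)
    m=((h[...,1]<60)&(h[...,2]>60)).astype(np.uint8); m[:, :215]=0;m[:,285:]=0;m[:185]=0;m[262:]=0
    k=max(cv2.findContours(cv2.morphologyEx(m,3,np.ones((5,5))),0,2)[0],key=cv2.contourArea); R=cv2.minAreaRect(k); print(R); prt("rect",t,cv2.boxPoints(R),12)
    for p in t,s:
        g=cv2.cvtColor(p['frame'],6)
E
python3 m.py
```

```text
jig top view [[623.0, 15.5], [479.0, -12.2], [502.6, -145.9]]
yaw 10.873966808848163 10.024433051889241 146.61393461961578 135.80925787751957
jig scene [[477.8, -11.2], [510.3, -141.5]]
14.001710455129297 134.27947396053509
outer corner [[649.0, -120.9]]
 [[646.0, -121.0]]
scr top [[463.5, -238.8], [462.9, -260.0], [382.7, -260.1], [383.4, -238.5]]
scr scene [[377.9, -245.3], [377.1, -262.9], [455.7, -262.0], [458.0, -242.1]]
scr foot scene [[385.9, -234.7], [387.6, -252.3], [464.7, -254.1]]
coil t [[458.3, -431.8], [396.5, -424.5], [461.7, -373.9], [402.1, -366.5]]
coil s [[457.0, -431.2], [463.6, -372.8], [403.1, -366.5], [394.3, -426.4]]
coil s0 [[466.7, -426.4], [402.2, -423.2], [407.5, -363.6]]
chips t [[599.2, -52.4], [582.2, -79.2], [551.7, -50.9]]
chips s [[598.2, -51.6], [582.7, -78.3], [552.0, -49.2]]
weight,pen,core [[374.9, -122.1], [407.2, 130.2], [390.4, -7.1], [637.6, -231.0], [647.4, -311.1]]
((249.9197235107422, 223.14306640625), (53.024383544921875, 49.146339416503906), 77.31961059570312)
rect [[627.3, 20.5], [654.8, -119.1], [503.1, -148.5], [476.5, -11.9]]
```

```bash
cat > edges.py <<'E'
from h import *
def w(j,P): # j=(x,y,yawdeg); jig pts->world
    a=np.radians(j[2]); R=np.array([[np.cos(a),-np.sin(a)],[np.sin(a),np.cos(a)]]); P=np.array(P,float)
    return np.c_[P[:,:2]@R.T+j[:2],P[:,2]]
def edge(cam,j,a,b,n,z,half=7,N=40):
    """max-gradient points near the edge a-b (frame j, z), searched along n; offset mm along n and tilt deg"""
    ch=cv2.GaussianBlur(cv2.cvtColor(cam['frame'],cv2.COLOR_BGR2LAB).astype(np.float32),(0,0),.7)
    o=np.arange(-half,half+.1,.25); u=np.linspace(.08,.92,N); out=[]
    a,b,n=map(np.array,(a,b,n))
    for k in u:
        P=[*(a+(b-a)*k+0*a)]; L=np.c_[np.array(P)+o[:,None]*n,np.full(len(o),z)]
        q=proj(cam,w(j,L)).astype(np.float32)
        v=cv2.remap(ch,q[:,0],q[:,1],cv2.INTER_CUBIC)if False else cv2.remap(ch,q[None,:,0],q[None,:,1],cv2.INTER_LINEAR)[0]
        g=np.linalg.norm(v[6:]-v[:-6],axis=1)**4; oc=(o[6:]+o[:-6])/2; out.append((g*oc).sum()/g.sum())
    out=np.array(out); x=(u-.5)*np.linalg.norm(b-a); ok=abs(out-np.median(out))<2
    p=np.polyfit(x[ok],out[ok],1); return p[1].round(2),np.degrees(np.arctan(p[0])).round(2),ok.sum()
E
python3 - <<'E'
from edges import *
j=(565,-65,11.3)
for n in("top","scene"):
    c=snap(n); print(n)
    for nm,a,b,nn,z in[("+y",(-75,70),(75,70),(0,1),12),("-x",(-75,-70),(-75,70),(-1,0),12),("far out",(75,-70),(75,50),(1,0),26),("side out",(-58,-70),(52,-70),(0,-1),26),
      ("far in",(60,-50),(60,50),(-1,0),26),("side in",(-58,-55),(50,-55),(0,1),26)]:
        print(nm,edge(c,j,a,b,nn,z))
c=snap("top")
for z in(55,62):
  pass
js=(423,-249.5,0)
for n in("top","scene"):
    c=snap(n)
    for nm,a,b,nn in[("+y",(-40,11),(40,11),(0,1)),("-y",(-40,-11),(40,-11),(0,-1)),("+x",(40,-11),(40,11),(1,0)),("-x",(-40,-11),(-40,11),(-1,0))]: print(n,"scr",nm,edge(c,js,a,b,nn,55))
jc=(430,-399.5,-6)
for n in("top","scene"):
    c=snap(n)
    for nm,a,b,nn in[("+y",(-31,31),(31,31),(0,1)),("-y",(-31,-31),(31,-31),(0,-1))]: print(n,"coil",nm,edge(c,jc,a,b,nn,62,4))
E
```

```text
top
+y (np.float64(-0.57), np.float64(-0.47), np.int64(40))
-x (np.float64(0.51), np.float64(-0.37), np.int64(40))
far out (np.float64(-0.7), np.float64(0.34), np.int64(40))
side out (np.float64(-0.32), np.float64(0.52), np.int64(40))
far in (np.float64(-0.11), np.float64(-0.47), np.int64(38))
side in (np.float64(-0.67), np.float64(-0.16), np.int64(34))
scene
+y (np.float64(2.13), np.float64(-0.33), np.int64(40))
-x (np.float64(1.35), np.float64(-0.3), np.int64(40))
far out (np.float64(0.62), np.float64(0.12), np.int64(35))
side out (np.float64(-0.64), np.float64(0.17), np.int64(40))
far in (np.float64(1.63), np.float64(-1.03), np.int64(38))
side in (np.float64(1.7), np.float64(-0.29), np.int64(32))
top scr +y (np.float64(1.61), np.float64(1.09), np.int64(40))
top scr -y (np.float64(-3.29), np.float64(-1.99), np.int64(40))
top scr +x (np.float64(-2.52), np.float64(-6.55), np.int64(36))
top scr -x (np.float64(0.05), np.float64(-8.17), np.int64(35))
scene scr +y (np.float64(2.43), np.float64(1.94), np.int64(39))
scene scr -y (np.float64(-2.31), np.float64(-0.49), np.int64(35))
scene scr +x (np.float64(-0.54), np.float64(8.0), np.int64(33))
scene scr -x (np.float64(1.43), np.float64(-5.27), np.int64(40))
top coil +y (np.float64(-2.05), np.float64(-0.59), np.int64(39))
top coil -y (np.float64(-0.81), np.float64(0.15), np.int64(40))
scene coil +y (np.float64(1.16), np.float64(-0.13), np.int64(40))
scene coil -y (np.float64(-2.55), np.float64(-0.1), np.int64(35))
```

Measured poses: jig (564.4, -64.5) yaw 10.95°, scraper (421.8, -247) yaw 1.4°, coil (430, -399) yaw -6.3°. The chips in the jig frame are at (36,6), (15,-17) and (-10,17), which fits the given ranges. I'm starting the move to the scraper.

Request:
{"name": "servo_tool", "arguments": {
  "plan": [
    [[0.022,-0.035,0,2.1,0.06],[0.022,-0.035,0,2.1,0.06],[0.022,-0.035,0,2.1,0.06],[0.022,-0.035,0,2.1,0.06],[0.022,-0.035,0,2.1,0.06],[0.022,-0.035,0,2.1,0.06],[0.022,-0.035,0,2.1,0.06],[0.022,-0.035,0,2.1,0.06],[0.022,-0.035,0,2.1,0.06],[0.022,-0.035,0,2.1,0.06]]
  ]
}}

```text
time: 1.65
tool_pos: [422.9, 213.4, 304.2]
tcp_rot: [180.0, 0.0, -178.6]
ft_force: [0.3, -0.5, -0.0]
finger_gap: 60.4
grip_force: 0.0
```

Request:
{"name": "servo_tool", "arguments": {
  "plan": [
    [[0,-0.046,0,0,0.06],[0,-0.046,0,0,0.06],[0,-0.046,0,0,0.06],[0,-0.046,0,0,0.06],[0,-0.046,0,0,0.06],[0,-0.046,0,0,0.06],[0,-0.046,0,0,0.06],[0,-0.046,0,0,0.06],[0,-0.046,-0.04,0,0.06],[0,-0.046,-0.04,0,0.06]]
  ]
}}

```text
time: 2.65
tool_pos: [422.6, -231.1, 239.1]
tcp_rot: [-179.9, 0.2, -178.7]
ft_force: [0.6, 0.2, -0.9]
finger_gap: 60.0
grip_force: 0.0
```

Request:
{"name": "servo_tool", "arguments": {
  "plan": [
    [[0,0,0,0,0.06]]
  ]
}}

```text
time: 2.75
tool_pos: [419.5, -230.9, 233.2]
tcp_rot: [179.8, -0.4, -178.9]
ft_force: [-1.3, -0.3, 0.1]
finger_gap: 60.1
grip_force: 0.0
```

Request:
{"name": "servo_tool", "arguments": {
  "plan": [
    [[0,-0.016,-0.03,0,0.06],[0,0,-0.03,0,0.06],[0,0,-0.02,0,0.06],[0,0,0,0,0.06],[0,0,0,0,0.06]]
  ]
}}

```text
time: 3.25
tool_pos: [422.6, -244.3, 159.1]
tcp_rot: [-180.0, 0.0, -178.7]
ft_force: [0.3, -0.2, 0.9]
finger_gap: 60.4
grip_force: 0.0
```

```bash
python3 - <<'E'
from h import *
for i in range(3): s=sense(); print(s['tool_pos'].round(1),s['tcp_rot'].round(1)); snap("top")
s=snap("scene"); cv2.imwrite("pics/g1.png",cv2.resize(s['frame'][170:330,180:370],None,fx=3,fy=3))
E
```

```text
[ 422.6 -244.3  159.1] [-180.     0.  -178.7]
[ 423.1 -244.7  160. ] [-1.799e+02  1.000e-01 -1.787e+02]
[ 423.3 -244.9  160.3] [-1.799e+02  1.000e-01 -1.787e+02]
```

View pics/g1.png

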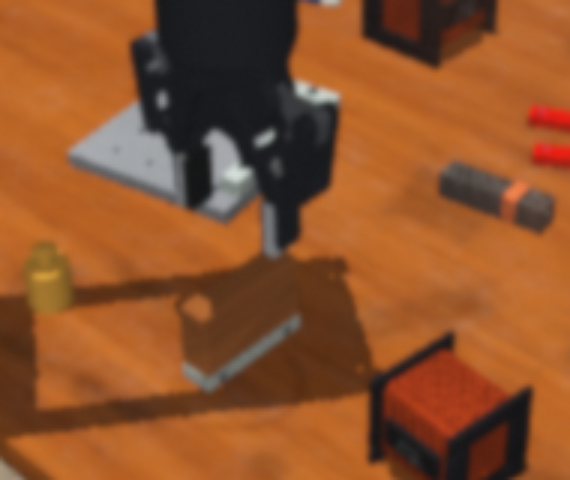

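The open fingers stand over the block, at about (195,190) and (280,230) in the crop, and straddle its thickness. I'm lowering and gripping.

Request:
{"name": "servo_tool", "arguments": {
  "plan": [
    [[-0.001,-0.002,-0.03,0,0.06],[0,0,-0.026,0,0.06],[0,0,-0.01,0,0.06],[0,0,0,0,0.0],[0,0,0,0,0.0],[0,0,0,0,0.0],[0,0,0,0,0.0],[0,0,0,0,0.0]]
  ],
  "force": 60
}}

```text
time: 4.25
tool_pos: [422.3, -247.3, 94.0]
tcp_rot: [-179.9, 0.1, -178.7]
ft_force: [-0.4, 0.1, 7.9]
finger_gap: 21.2
grip_force: 59.7
```

Request:
{"name": "servo_tool", "arguments": {
  "plan": [
    [[0,0,0.03,0,0],[0,0,0.03,0,0],[0.02,0.018,0,1.93,0],[0.03,0.026,0,1.93,0],[0.03,0.026,0,1.93,0],[0.03,0.026,0,1.93,0],[0.03,0.026,0,1.93,0],[0.025,0.022,0,0,0],[0,0,0,0,0],[0,0,0,0,0]]
  ]
}}

```text
time: 5.25
tool_pos: [586.4, -101.9, 152.2]
tcp_rot: [-180.0, -0.0, -169.0]
ft_force: [-0.2, -0.1, -0.7]
finger_gap: 21.3
grip_force: 58.9
```

```bash
python3 - <<'E'
from edges import *
t=snap("top");s=snap("scene"); q=sense(); print(q['tool_pos'].round(1),q['tcp_rot'].round(1),q['ft_force'].round(1),q['finger_gap'])
cv2.imwrite("pics/g2.png",np.hstack([cv2.resize(s['frame'][140:260,180:320],None,fx=2.8,fy=2.8),cv2.resize(t['frame'][162:282,200:340],None,fx=2.8,fy=2.8)]))
E
```

```text
[ 585.6 -103.   152.1] [ 180.    -0.  -169.1] [-1.1 -0.6 -1.3] 21.24243582842454
```

View pics/g2.png

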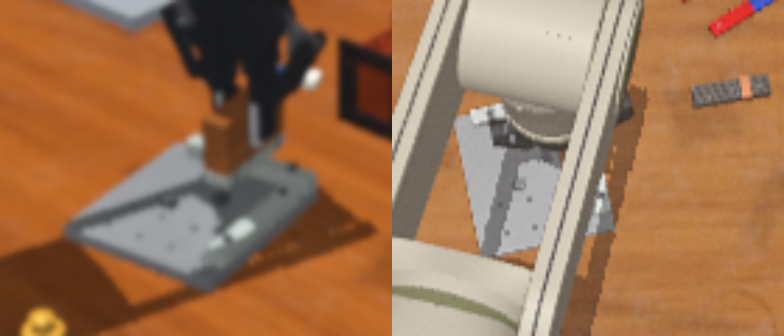

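The block is held upright over the plate with its foot pointing down, near crop (215,180). I'm lowering it between the side stop and chip1.

Request:
{"name": "servo_tool", "arguments": {
  "plan": [
    [[0.001,0,-0.02,0,0],[0,0,-0.012,0,0],[0,0,-0.006,0,0],[0,0,-0.004,0,0],[0,0,-0.002,0,0],[0,0,0,0,0],[0,0,0,0,0]]
  ]
}}

```text
time: 6.05
tool_pos: [587.6, -102.7, 108.9]
tcp_rot: [-180.0, 0.0, -169.1]
ft_force: [-0.0, 0.7, -1.3]
finger_gap: 21.1
grip_force: 58.9
```

Request:
{"name": "servo_tool", "arguments": {
  "plan": [
    [[-0.0008,0.004,-0.001,0,0],[-0.0019,0.0098,0,0,0],[-0.0019,0.0098,0,0,0],[-0.0019,0.0098,0,0,0],[-0.0019,0.0098,0,0,0],[-0.0019,0.0098,0,0,0],[-0.0019,0.0098,0,0,0]]
  ]
}}

```text
time: 6.75
tool_pos: [574.8, -38.7, 107.3]
tcp_rot: [180.0, -0.0, -169.0]
ft_force: [0.7, 0.0, 0.3]
finger_gap: 21.2
grip_force: 59.0
```

Request:
{"name": "servo_tool", "arguments": {
  "plan": [
    [[-0.0019,0.0098,0,0,0],[-0.0019,0.0098,0,0,0],[-0.0019,0.0098,0,0,0],[-0.0019,0.0098,0,0,0],[-0.0019,0.0098,0,0,0],[-0.0019,0.0098,0,0,0],[0,0,0,0,0],[0,0,0,0,0]]
  ]
}}

```text
time: 7.55
tool_pos: [563.6, 19.3, 107.3]
tcp_rot: [-180.0, 0.0, -169.0]
ft_force: [0.2, -0.1, -2.0]
finger_gap: 21.4
grip_force: 59.0
```

```bash
python3 - <<'E'
from edges import *
t=snap("top");s=snap("scene"); q=sense(); print(q['tool_pos'].round(1),q['tcp_rot'].round(1),q['ft_force'].round(1),q['finger_gap'])
cv2.imwrite("pics/g3.png",np.hstack([cv2.resize(s['frame'][140:260,170:310],None,fx=2.8,fy=2.8),cv2.resize(t['frame'][162:282,180:320],None,fx=2.8,fy=2.8)]))
E
```

```text
[563.8  18.8 107.4] [-180.     0.  -169.1] [-1.3  0.7 -1.4] 21.368615113358864
```

View pics/g3.png

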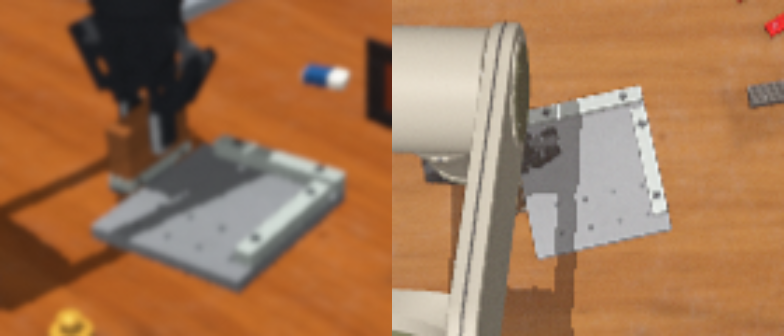

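The plate is clear, with only drawn dots left. The block hangs past the +y edge. I'll lift it, return it to its old spot and check the offcuts before letting go.

Request:
{"name": "servo_tool", "arguments": {
  "plan": [
    [[0,0,0.025,0,0],[0,0,0.03,0,0],[-0.018,-0.033,0,-1,0],[-0.018,-0.033,0,-1,0],[-0.018,-0.033,0,-1,0],[-0.018,-0.033,0,-1,0],[-0.018,-0.033,0,-1,0],[-0.018,-0.033,0,-1,0],[-0.018,-0.033,0,-1,0],[-0.016,-0.033,0,-1,0]]
  ]
}}

```text
time: 8.65
tool_pos: [420.5, -246.7, 162.5]
tcp_rot: [-180.0, 0.0, -177.1]
ft_force: [1.0, -0.1, -1.3]
finger_gap: 21.4
grip_force: 59.0
```

```bash
python3 - <<'E'
from edges import *
t=snap("top");s=snap("scene"); q=sense(); print(q['tool_pos'].round(1),q['tcp_rot'].round(1),q['ft_force'].round(1),q['finger_gap'])
cv2.imwrite("pics/g4.png",np.hstack([cv2.resize(s['frame'][140:260,170:310],None,fx=2.8,fy=2.8),cv2.resize(t['frame'][162:282,180:320],None,fx=2.8,fy=2.8)]))
E
```

```text
[ 419.9 -248.8  162.7] [-179.9   -0.  -177.3] [ 0.3  1.  -1.6] 21.11734436926876
```

View pics/g4.png

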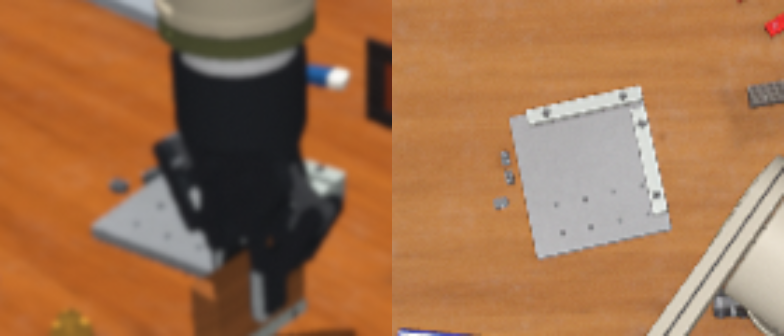

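All three offcuts lie on the bench beside the +y edge, at crop (505,158), (509,178) and (501,203). Next I put the scraper down.

Request:
{"name": "servo_tool", "arguments": {
  "plan": [
    [[0,0,-0.03,0,0],[0,0,-0.024,0,0],[0,0,-0.008,0,0],[0,0,-0.004,0,0],[0,0,-0.002,0,0],[0,0,0,0,0],[0,0,0,0,0]]
  ]
}}

```text
time: 9.45
tool_pos: [422.4, -245.3, 95.4]
tcp_rot: [-179.9, 0.1, -177.0]
ft_force: [0.1, -1.0, -2.0]
finger_gap: 21.3
grip_force: 59.2
```

Request:
{"name": "servo_tool", "arguments": {
  "plan": [
    [[0,0,-0.0015,0,0],[0,0,0,0,0.05],[0,0,0,0,0.05],[0,0,0,0,0.05],[0,0,0.03,0,0.05],[0,0,0.04,0,0.07],[0,0,0.04,0,0.07],[0,0,0.03,-8.3,0.07],[0,0,0,-8.3,0.07],[0,-0.01,0,-8.3,0.07]]
  ]
}}

```text
time: 10.45
tool_pos: [422.4, -254.9, 234.6]
tcp_rot: [-180.0, 0.2, 157.8]
ft_force: [-0.1, 0.3, -1.2]
finger_gap: 70.0
grip_force: 0.0
```

Request:
{"name": "servo_tool", "arguments": {
  "plan": [
    [[0.0,-0.017,0,-8.3,0.07],[0.0,-0.017,0,-8.3,0.07],[0.001,-0.017,0,-8.3,0.07],[0.001,-0.017,0,-8.3,0.07],[0.001,-0.017,0,-8.3,0.07],[0.001,-0.017,0,-8.3,0.07],[0.001,-0.017,0,-8.3,0.07],[0.001,-0.017,0,-8.3,0.07],[0.001,-0.008,0,-8.3,0.07],[0,0,0,0,0.07]]
  ]
}}

```text
time: 11.45
tool_pos: [428.4, -399.8, 232.5]
tcp_rot: [-180.0, -0.0, 83.2]
ft_force: [-0.5, 0.3, 0.4]
finger_gap: 69.6
grip_force: 0.0
```

```bash
python3 - <<'E'
from edges import *
t=snap("top");s=snap("scene"); q=sense(); print(q['tool_pos'].round(1),q['tcp_rot'].round(1),q['ft_force'].round(1),q['finger_gap'])
cv2.imwrite("pics/g5.png",cv2.resize(s['frame'][180:350,215:375],None,fx=3,fy=3))
E
```

```text
[ 428.5 -398.7  232.5] [-180.    -0.    83.6] [0.4 0.6 0.1] 69.95331195757785
```

View pics/g5.png

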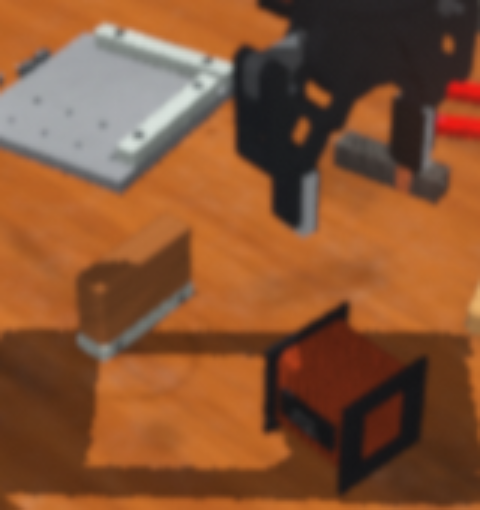

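The scraper stands released at crop (135,290). The fingers are above the coil's open sides, so I'm lowering.

Request:
{"name": "servo_tool", "arguments": {
  "plan": [
    [[0.001,0,-0.04,0,0.07],[0,0,-0.04,0,0.07],[0,0,-0.035,0,0.07],[0,0,-0.018,0,0.07],[0,0,-0.008,0,0.07],[0,0,0,0,0.07],[0,0,0,0,0.03],[0,0,0,0,0.03],[0,0,0,0,0.03],[0,0,0,0,0.03]]
  ],
  "force": 60
}}

```text
time: 12.55
tool_pos: [430.6, -400.0, 94.0]
tcp_rot: [179.8, 0.1, 83.4]
ft_force: [-0.7, 0.9, 7.0]
finger_gap: 46.8
grip_force: 62.6
```

Request:
{"name": "servo_tool", "arguments": {
  "plan": [
    [[0,0,0,0,0.03],[0,0,0,0,0.03]]
  ]
}}

```text
time: 12.75
tool_pos: [430.6, -400.0, 94.0]
tcp_rot: [179.8, 0.1, 83.4]
ft_force: [-0.6, 1.1, 7.9]
finger_gap: 46.6
grip_force: 62.6
```

Request:
{"name": "servo_tool", "arguments": {
  "plan": [
    [[0,0,0.04,0,0.03],[0,0,0.04,0,0.03],[0.018,0.036,0,2,0.03],[0.018,0.036,0,2,0.03],[0.018,0.036,0,2,0.03],[0.018,0.036,0,2,0.03],[0.018,0.036,0,2,0.03],[0.018,0.036,0,2,0.03],[0.018,0.036,0,2,0.03],[0.018,0.036,0,2,0.03]]
  ]
}}

```text
time: 13.75
tool_pos: [574.1, -109.4, 172.1]
tcp_rot: [180.0, 0.0, 99.4]
ft_force: [1.0, -0.7, -3.3]
finger_gap: 46.8
grip_force: 62.8
```

Request:
{"name": "servo_tool", "arguments": {
  "plan": [
    [[0.011,0.038,0,1.4,0.03],[0,0,0,0,0.03],[0,0,0,0,0.03]]
  ]
}}

```text
time: 14.05
tool_pos: [584.6, -72.0, 171.8]
tcp_rot: [-180.0, 0.0, 100.9]
ft_force: [-0.4, 0.2, -2.3]
finger_gap: 47.1
grip_force: 62.9
```

```bash
python3 - <<'E'
from edges import *
t=snap("top");s=snap("scene"); q=sense(); print(q['tool_pos'].round(1),q['tcp_rot'].round(1),q['ft_force'].round(1),q['finger_gap'])
cv2.imwrite("pics/g6.png",np.hstack([cv2.resize(s['frame'][120:260,180:320],None,fx=2.8,fy=2.8),cv2.resize(t['frame'][152:292,200:340],None,fx=2.8,fy=2.8)]))
E
```

```text
[584.3 -73.6 171.8] [-180.     0.   100.7] [ 0.6 -1.4 -3. ] 46.57816390290931
```

View pics/g6.png

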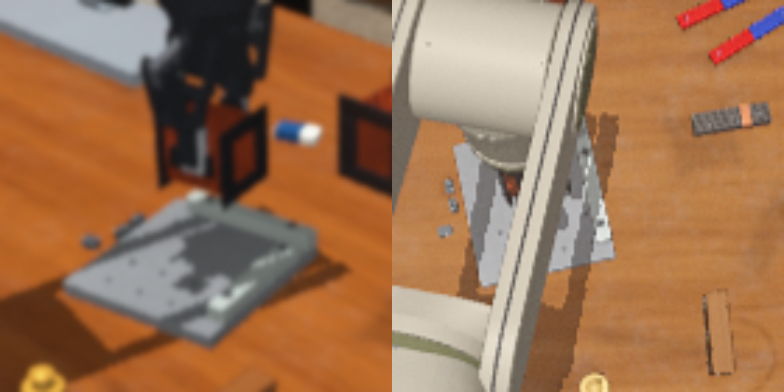

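The coil is held upright and square over the open plate, well clear of both stops and the offcuts. I'm lowering to just above the plate.

Request:
{"name": "servo_tool", "arguments": {
  "plan": [
    [[0,0,-0.03,0.2,0.03],[0,0,-0.02,0,0.03],[0,0,-0.009,0,0.03],[0,0,-0.004,0,0.03],[0,0,-0.001,0,0.03],[0,0,-0.001,0,0.03],[0,0,0,0,0.03],[0,0,0,0,0.03]]
  ]
}}

```text
time: 14.95
tool_pos: [585.2, -73.1, 107.7]
tcp_rot: [179.9, 0.0, 101.0]
ft_force: [-0.2, 0.0, -2.9]
finger_gap: 46.8
grip_force: 63.0
```

Request:
{"name": "servo_tool", "arguments": {
  "plan": [
    [[0,0,-0.001,0,0.03],[0,0,0,0,0.03],[0,0,0,0,0.03]]
  ]
}}

```text
time: 15.25
tool_pos: [584.8, -72.9, 106.1]
tcp_rot: [180.0, 0.0, 101.0]
ft_force: [0.4, 0.8, -0.8]
finger_gap: 46.9
grip_force: 63.3
```

Request:
{"name": "servo_tool", "arguments": {
  "plan": [
    [[0.0006,-0.003,-0.0003,0,0.03],[0.0006,-0.003,0,0,0.03],[0,0,0,0,0.03],[0,0,0,0,0.03]]
  ]
}}

```text
time: 15.65
tool_pos: [586.3, -79.4, 106.0]
tcp_rot: [179.9, 0.0, 100.9]
ft_force: [0.7, 0.0, 3.3]
finger_gap: 46.6
grip_force: 63.5
```

Request:
{"name": "servo_tool", "arguments": {
  "plan": [
    [[0.0003,-0.0015,0,0,0.03],[0,0,0,0,0.03],[0,0,0,0,0.03]]
  ]
}}

```text
time: 15.95
tool_pos: [586.5, -80.3, 106.0]
tcp_rot: [180.0, -0.0, 100.9]
ft_force: [-0.7, 2.3, 5.0]
finger_gap: 46.9
grip_force: 63.9
```

Request:
{"name": "servo_tool", "arguments": {
  "plan": [
    [[0.0002,-0.001,0,0,0.03],[0,0,0,0,0.03],[0,0,0,0,0.03]]
  ]
}}

```text
time: 16.25
tool_pos: [586.7, -81.1, 106.0]
tcp_rot: [180.0, -0.0, 101.0]
ft_force: [-0.4, 3.2, 4.8]
finger_gap: 46.8
grip_force: 64.0
```

Request:
{"name": "servo_tool", "arguments": {
  "plan": [
    [[0.0002,-0.001,0.0001,0,0.03],[0.0002,-0.001,0,0,0.03],[0,0,0,0,0.03],[0,0,0,0,0.03]]
  ]
}}

```text
time: 16.65
tool_pos: [587.0, -83.2, 106.0]
tcp_rot: [180.0, -0.0, 101.0]
ft_force: [-0.1, 2.4, 4.6]
finger_gap: 46.8
grip_force: 63.9
```

Request:
{"name": "servo_tool", "arguments": {
  "plan": [
    [[0.0002,-0.001,0,0,0.03],[0,0,0,0,0.03],[0,0,0,0,0.03]]
  ]
}}

```text
time: 16.95
tool_pos: [587.2, -84.2, 106.0]
tcp_rot: [180.0, -0.0, 101.0]
ft_force: [-1.1, 3.1, 5.0]
finger_gap: 46.9
grip_force: 64.0
```

Request:
{"name": "servo_tool", "arguments": {
  "plan": [
    [[0.0002,-0.001,0,0,0.03],[0,0,0,0,0.03],[0,0,0,0,0.03]]
  ]
}}

```text
time: 17.25
tool_pos: [587.4, -85.2, 106.0]
tcp_rot: [180.0, -0.0, 101.0]
ft_force: [-0.5, 3.6, 5.1]
finger_gap: 46.7
grip_force: 64.0
```

Request:
{"name": "servo_tool", "arguments": {
  "plan": [
    [[0.0002,-0.001,0,0,0.03],[0,0,0,0,0.03],[0,0,0,0,0.03]]
  ]
}}

```text
time: 17.55
tool_pos: [587.5, -85.4, 106.1]
tcp_rot: [180.0, -0.1, 101.0]
ft_force: [-0.3, 7.6, 7.4]
finger_gap: 47.0
grip_force: 64.1
```

Request:
{"name": "servo_tool", "arguments": {
  "plan": [
    [[0.0002,-0.001,0,0,0.03],[0,0,0,0,0.03],[0,0,0,0,0.03]]
  ]
}}

```text
time: 17.85
tool_pos: [587.5, -85.7, 106.1]
tcp_rot: [180.0, -0.2, 101.0]
ft_force: [-3.7, 10.5, 9.3]
finger_gap: 46.8
grip_force: 64.3
```

Request:
{"name": "servo_tool", "arguments": {
  "plan": [
    [[-0.0003,0.0015,0.0002,0,0.03],[0.0029,0.0006,0,0,0.03],[0.0029,0.0006,0,0,0.03],[0.0015,0.0003,0,0,0.03],[0,0,0,0,0.03],[0,0,0,0,0.03]]
  ]
}}

```text
time: 18.45
tool_pos: [592.9, -84.3, 106.1]
tcp_rot: [-179.8, -0.1, 100.9]
ft_force: [-13.0, 4.1, 14.8]
finger_gap: 47.0
grip_force: 65.0
```

Request:
{"name": "servo_tool", "arguments": {
  "plan": [
    [[0.001,0.0002,0,0,0.03],[0,0,0,0,0.03],[0,0,0,0,0.03]]
  ]
}}

```text
time: 18.75
tool_pos: [593.7, -84.2, 106.0]
tcp_rot: [-179.7, -0.1, 100.9]
ft_force: [-13.8, 4.0, 17.8]
finger_gap: 47.0
grip_force: 65.2
```

Request:
{"name": "servo_tool", "arguments": {
  "plan": [
    [[0.001,0.0002,0,0,0.03],[0,0,0,0,0.03],[0,0,0,0,0.03]]
  ]
}}

```text
time: 19.05
tool_pos: [594.7, -84.0, 106.1]
tcp_rot: [-179.7, -0.1, 100.9]
ft_force: [-14.6, 3.8, 16.6]
finger_gap: 46.7
grip_force: 65.1
```

Request:
{"name": "servo_tool", "arguments": {
  "plan": [
    [[0,0,0.0006,0,0.03],[0,0,0,0,0.03],[0,0,0,0,0.03]]
  ]
}}

```text
time: 19.35
tool_pos: [594.9, -83.9, 106.1]
tcp_rot: [-179.8, -0.1, 100.9]
ft_force: [-9.4, 3.5, 10.2]
finger_gap: 46.7
grip_force: 64.2
```

Request:
{"name": "servo_tool", "arguments": {
  "plan": [
    [[0.001,0.0002,0,0,0.03],[0,0,0,0,0.03],[0,0,0,0,0.03]]
  ]
}}

```text
time: 19.65
tool_pos: [596.0, -83.7, 106.1]
tcp_rot: [-179.8, -0.1, 100.9]
ft_force: [-9.2, 3.2, 9.5]
finger_gap: 46.7
grip_force: 64.3
```

Request:
{"name": "servo_tool", "arguments": {
  "plan": [
    [[0.001,0.0002,0.0004,0,0.03],[0,0,0,0,0.03],[0,0,0,0,0.03]]
  ]
}}

```text
time: 19.95
tool_pos: [597.0, -83.5, 106.1]
tcp_rot: [-179.8, -0.1, 100.9]
ft_force: [-7.6, 3.8, 7.3]
finger_gap: 46.5
grip_force: 63.9
```

Request:
{"name": "servo_tool", "arguments": {
  "plan": [
    [[0.001,0.0002,0,0,0.03],[0,0,0,0,0.03],[0,0,0,0,0.03]]
  ]
}}

```text
time: 20.25
tool_pos: [597.5, -83.4, 106.1]
tcp_rot: [-179.7, -0.1, 100.9]
ft_force: [-10.1, 2.4, 9.7]
finger_gap: 47.0
grip_force: 64.4
```

Request:
{"name": "servo_tool", "arguments": {
  "plan": [
    [[0.001,0.0002,0,0,0.03],[0,0,0,0,0.03],[0,0,0,0,0.03]]
  ]
}}

```text
time: 20.55
tool_pos: [597.8, -83.4, 106.1]
tcp_rot: [-179.6, -0.1, 100.9]
ft_force: [-16.4, 1.6, 14.3]
finger_gap: 46.4
grip_force: 65.0
```

Request:
{"name": "servo_tool", "arguments": {
  "plan": [
    [[-0.0012,-0.0002,0.0003,0,0.03],[0,0,0,0,0.03],[0.0002,-0.001,0,0,0.03],[0.0002,-0.001,0,0,0.03],[0,0,0,0,0.03],[0,0,0,0,0.03]]
  ]
}}

```text
time: 21.15
tool_pos: [597.6, -83.8, 106.2]
tcp_rot: [-179.7, -0.2, 100.9]
ft_force: [-10.9, 10.8, 11.2]
finger_gap: 47.0
grip_force: 64.4
```

Request:
{"name": "servo_tool", "arguments": {
  "plan": [
    [[0.0002,-0.001,0,0,0.03],[0,0,0,0,0.03],[0,0,0,0,0.03]]
  ]
}}

```text
time: 21.45
tool_pos: [597.6, -84.0, 106.3]
tcp_rot: [-179.7, -0.3, 100.9]
ft_force: [-11.8, 13.7, 12.7]
finger_gap: 47.0
grip_force: 64.7
```

Request:
{"name": "servo_tool", "arguments": {
  "plan": [
    [[0.0012,-0.0003,0.0004,0,0.03],[0,0,0,0,0.03],[0.0005,-0.0008,0,0,0.03],[0,0,0,0,0.03],[0,0,0,0,0.03]]
  ]
}}

```text
time: 21.95
tool_pos: [598.0, -84.2, 106.4]
tcp_rot: [-179.5, -0.5, 100.9]
ft_force: [-19.5, 18.3, 18.8]
finger_gap: 46.7
grip_force: 65.3
```

Request:
{"name": "servo_tool", "arguments": {
  "plan": [
    [[0.0011,-0.0008,0,0,0.03],[0,0,0,0,0.03],[0,0,0,0,0.03]]
  ]
}}

```text
time: 22.25
tool_pos: [598.3, -84.3, 106.3]
tcp_rot: [-179.4, -0.5, 100.9]
ft_force: [-26.6, 22.1, 24.3]
finger_gap: 46.8
grip_force: 65.9
```

Both contacts stiffen against the stops. Now a numeric check of the pose in the scene view, against the jig as that same camera sees it.

```bash
python3 - <<'E'
from edges import *
s=snap("scene"); q=sense(); print(q['tool_pos'].round(1),q['tcp_rot'].round(1),q['ft_force'].round(1),q['wrist_torque'].round(2))
j=(564.4,-63.4,11.05)
for nm,a,b,n,z in[("jig -x",(-75,-70),(-75,70),(-1,0),12),("side out",(-58,-70),(-5,-70),(0,-1),26),("coil -y top",(-2,-55),(60,-55),(0,-1),74),("coil -x of -y flange, low",(-2,-55),(-2,-51),(-1,0),40),("mid",(-2,-55),(-2,-51),(-1,0),55),("-x top, +y flange",(-2,3),(-2,7),(-1,0),74),("+x top of -y",(60,-55),(60,-51),(1,0),74),("+x mid",(60,-55),(60,-54),(1,0),55)]: print(nm,edge(s,j,a,b,n,z,5))
print(proj(s,w(j,[(-2,-55,74),(60,-55,74),(-2,-55,26),(60,-55,26)])).round(1).tolist())
E
```

```text
[598.3 -84.3 106.4] [-179.4   -0.5  100.9] [-26.3  21.6  24.5] [ 3.51  3.92 -0.87]
jig -x (np.float64(0.32), np.float64(-0.45), np.int64(31))
side out (np.float64(1.38), np.float64(0.97), np.int64(34))
coil -y top (np.float64(-1.55), np.float64(2.17), np.int64(37))
coil -x of -y flange, low (np.float64(1.23), np.float64(-36.99), np.int64(40))
mid (np.float64(-1.19), np.float64(-42.96), np.int64(40))
-x top, +y flange (np.float64(-0.33), np.float64(-40.79), np.int64(40))
+x top of -y (np.float64(-0.25), np.float64(34.32), np.int64(40))
+x mid (np.float64(-0.47), np.float64(40.58), np.int64(40))
[[267.8, 196.1], [283.7, 183.5], [268.4, 215.4], [283.9, 202.4]]
```

Request:
{"name": "servo_tool", "arguments": {
  "plan": [
    [[0,0,0,-0.6,0.03],[0,0,0,0,0.03],[0,0,0,0,0.03]]
  ]
}}

```text
time: 22.6
tool_pos: [598.4, -84.3, 106.4]
tcp_rot: [-179.4, -0.5, 100.5]
ft_force: [-25.5, 20.6, 22.5]
finger_gap: 47.0
grip_force: 66.1
```

```bash
python3 -c "
from h import *
q=sense(); print(q['tool_pos'].round(1),q['tcp_rot'].round(2),q['ft_force'].round(1),q['wrist_torque'].round(2))"
```

```text
[598.4 -84.3 106.4] [-179.4    -0.51  100.45] [-25.5  20.6  22.5] [3.42 3.98 0.32]
```

Request:
{"name": "servo_tool", "arguments": {
  "plan": [
    [[0,0,0.0008,0,0.03],[0,0,0,0,0.03],[0,0,0,0,0.03],[0,0,0,0,0.03],[0,0,0,0,0.03]]
  ]
}}

```text
time: 23.1
tool_pos: [598.4, -84.3, 106.4]
tcp_rot: [-179.4, -0.5, 100.4]
ft_force: [-21.2, 20.7, 17.4]
finger_gap: 47.0
grip_force: 65.3
```

```bash
python3 -c "
from h import *
q=sense(); print(q['tool_pos'].round(1),q['tcp_rot'].round(2),q['ft_force'].round(1),q['wrist_torque'].round(2))
if abs(q['ft_force'][0])>15 and q['ft_force'][1]>12 and q['ft_force'][2]>3: print(r.hand_in())"
```

```text
[598.4 -84.3 106.4] [-179.41   -0.5   100.44] [-21.2  20.7  17.4] [3.28 3.4  0.31]
the job is handed in; nothing more can be done
None
```

I handed the job in at 23.1 s, with no verdict returned: the offcuts are swept onto the bench, the scraper is standing released on the bench, and the coil is still gripped and pressed into the corner at about 17 N toward the far stop and 24 N toward the side stop (wrist readings, part of which is plate friction).

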